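# Fetch the pot from behind the bottles

## Task

In the pottery studio, clear the squeeze bottle, the tumbler and the spray can out of the blue tray, standing all three on the plywood board and leaving the little clay pot where it is. Then, with all three still on the board, fetch the clay pot from behind them and stand it in the middle of the banding wheel. Finally put the three back in the tray, each on the same ring that it stood on at the start; keep all four upright throughout.

Things in the scene. Friction and masses are not known exactly. Their poses are not given: they have to be found in the camera images.
- pot_center (a point): Small open clay (terracotta) pot, 50 mm outer diameter, 48 mm high, wall 4 mm, about 90 g, on the back ring of the blue tray. The point is on its axis, half-way up (24 mm above its underside); z is up. At the start the three tall things stand some 10 mm from it and leave no room for a gripper's body.
- bottle_center (a point): White plastic squeeze bottle, round, 50 mm diameter and straight up to 98 mm, then a shoulder and a narrow black cap (27 mm across), 122 mm high in all, about 200 g. The point is on its axis, half-way up (61 mm above its underside); z is up. It starts on the front, left or right tray ring.
- tumbler_center (a point): Open white plastic tumbler, round, tapered: 46 mm diameter at the foot, 54 mm at the rim, 115 mm high, wall 3 mm, about 90 g. The point is on its axis, half-way up (57.5 mm above its underside); z is up. It starts on the front, left or right tray ring.
- spraycan_center (a point): Bare metal spray can, round, 48 mm diameter and straight up to 106 mm, then a shoulder and a small white spray button (16 mm across), 128 mm high in all, about 220 g. The point is on its axis, half-way up (64 mm above its underside); z is up. It starts on the front, left or right tray ring.
- tray_floor (a point): Blue plastic tray, fixed, 200 (x) by 220 mm (y); floor 4 mm, rim 16 mm above the table. Point: middle of its floor's top face; x to its back (away from the robot), y left, z up. Flat rings 58 mm across mark the places at (x, y) mm: (35, 0) back, the pot's; (-24, 0) front; (25, 58) left; (25, -58) right. Which tall thing has which ring varies; each starts within 3 mm. A brush lies at x = -80 mm.
- board_top (a point): Plain plywood board, fixed, 150 mm (its x) by 240 mm (its y), 12 mm thick: the side area. The point is the middle of its upper face; x points roughly away from the robot, y to its left, z up. All but a strip along its far edge (x above 35 mm), where a small loose clay test chip lies, is free.
- wheel_top (a point): Potter's banding wheel, fixed (it does not turn): a round metal disc of 150 mm diameter on a foot, top face 40 mm above the table, with concentric rings. The point is the centre of its top face; z is up.

How it is judged:
On the way, in this order (a step that is already met when the one before it is completed fails the run):
1. bottle, tumbler and spray can all stand upright on the board, the pot still within 20 mm of where it stood (x of bottle_center in the frame of board_top between -0.07 and 0.07 m and y of bottle_center in the frame of board_top between -0.115 and 0.115 m and z of bottle_center in the frame of board_top between 0.055 and 0.067 m and angle between each of bottle_center, tumbler_center, spraycan_center's own z axis and vertical below 0.12 rad and linear speed of each of bottle, tumbler, spraycan below 0.03 m/s and x of tumbler_center in the frame of board_top between -0.07 and 0.07 m and y of tumbler_center in the frame of board_top between -0.115 and 0.115 m and z of tumbler_center in the frame of board_top between 0.0515 and 0.0635 m and x of spraycan_center in the frame of board_top between -0.07 and 0.07 m and y of spraycan_center in the frame of board_top between -0.115 and 0.115 m and z of spraycan_center in the frame of board_top between 0.058 and 0.07 m and distance of pot_center from where it was at the start of the episode below 0.02 m), for 0.2 s.
2. the pot stands in the middle of the wheel, the three still on the board (horizontal distance between pot_center and wheel_top below 0.015 m and z of pot_center in the frame of wheel_top between 0.018 and 0.03 m and angle between each of pot_center, bottle_center, tumbler_center, spraycan_center's own z axis and vertical below 0.12 rad and linear speed of each of pot, bottle, tumbler, spraycan below 0.03 m/s and x of bottle_center in the frame of board_top between -0.07 and 0.07 m and y of bottle_center in the frame of board_top between -0.115 and 0.115 m and z of bottle_center in the frame of board_top between 0.055 and 0.067 m and x of tumbler_center in the frame of board_top between -0.07 and 0.07 m and y of tumbler_center in the frame of board_top between -0.115 and 0.115 m and z of tumbler_center in the frame of board_top between 0.0515 and 0.0635 m and x of spraycan_center in the frame of board_top between -0.07 and 0.07 m and y of spraycan_center in the frame of board_top between -0.115 and 0.115 m and z of spraycan_center in the frame of board_top between 0.058 and 0.07 m), for 0.2 s.
At the end, for the whole second after the job is handed in: The pot stands upright on the wheel, its axis within 15 mm of the wheel's centre; bottle, tumbler and spray can stand upright in the tray, each within 15 mm of where it stood at the start; all four released and at rest (horizontal distance between pot_center and wheel_top below 0.015 m and z of pot_center in the frame of wheel_top between 0.018 and 0.03 m and angle between each of pot_center, bottle_center, tumbler_center, spraycan_center's own z axis and vertical below 0.12 rad and linear speed of each of pot, bottle, tumbler, spraycan below 0.03 m/s and distance of each of bottle_center, tumbler_center, spraycan_center from where it was at the start of the episode below 0.015 m and contact force between the fingers and bottle below 0.1 N and contact force between the fingers and tumbler below 0.1 N and contact force between the fingers and spraycan below 0.1 N and contact force between the fingers and pot below 0.1 N); the robot touches nothing.
It fails at once if the pot is tipped over (more than 40 degrees) (angle between pot_center's own z axis and vertical above 0.7 rad).
It fails at once if the bottle is tipped over (more than 40 degrees) (angle between bottle_center's own z axis and vertical above 0.7 rad).
It fails at once if the tumbler is tipped over (more than 40 degrees) (angle between tumbler_center's own z axis and vertical above 0.7 rad).
It fails at once if the spray can is tipped over (more than 40 degrees) (angle between spraycan_center's own z axis and vertical above 0.7 rad).
It also fails if it takes over 152 s, if anything falls off the work surface, if the arm or the gripper's body presses on something with over 40 N, if the wrist force passes 120 N, or if a joint passes its speed limit or range.

## Robot

A 6-joint arm with a two-finger parallel gripper is mounted at the origin on the work surface. World frame = base frame: x ahead of the robot, y to its left, z up, the work surface at z = 0. Lengths are in m, angles in rad, forces in N, time in s.
With the tool pointing down it reaches from about 0.425 to 0.95 m from the base axis. Payload 3.5 kg.
Tool frame: the origin (TCP) lies on the centre line of the jaws, within the pads' length; the fingertips stand 14 mm ahead of it and the grasp point (between the pads) lies 5 mm behind it (ctrl.tip_reach is the distance from the TCP to the fingertips, in m); z points along the fingers, y is the line along which they close (so a half turn about z gives the same grasp; the last joint's range is limited). The gripper opens to 85 mm and grips with 20 to 120 N. Pads are 22 mm wide; open, the fingers measure 114 mm over their backs; the gripper's body (76 mm by 85 mm) begins 54 mm behind the grasp point. The pads swing forward as they close: fully open they stand 13 mm farther back than shut.
Start: joints at [1.192, 0.286, 1.577, -0, 1.279, -0.15], TCP at [0.153, 0.657, 0.245] pointing down, gripper open.
Joint ranges: [-2.77, 2.77], [-0.9, 2.22], [0.21, 2.48], [-1.53, 4.67], [0.24, 2.81], [-2.84, 2.84]. Speed limits (rad/s): [2.79, 2.79, 3.14, 3.14, 3.14, 3.14].

## Interface

Orientations are given as a unit quaternion [x, y, z, w].
In Python, from plant import get_state, imaging, workorder, ctrl gives the robot as it stands. The module is installed in compiled form; this text tells all that it offers.
- The arm moves only by the shell command python3 -m jog 'ROWS' [FORCE]. ROWS is JSON, a list of rows, each a list of 7 numbers: the closure, from 0 (fully open) to 1 (shut), then the shift along the tool's x, y, z in mm, then the turn, a rotation vector about the tool's x, y, z in rad. In form: [[gripper, tx, ty, tz, ax, ay, az], ...]. A call has 1 to 12 rows; each row is the pose to reach, as a shift and turn from the pose commanded when the call began, along the tool's axes at that moment; what a row does not reach only later rows make up. A row lasts 1/10 s, in which the tool goes at most 50 mm and 8.59 degrees, less where a joint would pass 70% of its speed; a pose out of reach is approached as far as the arm can. A call with a gripper value outside its range is refused whole. The fingers move at their own pace and stop on an object; FORCE is the grip in N (left out, the last holds). Time passes only in rows, so rows that repeat a pose let the fingers close. It gives the time, the measured TCP pose, the force, the opening and the grip force at its end, in the units of the state.
- get_state(): the state, without advancing time (a new reading comes with each control period).
- imaging.read_camera(name): name is "scene" or "side" or "wrist"; returns a dict with "image" (420x560x3 uint8, blue, green, red), "fx", "fy", "cx", "cy" (pixels), "R" (3x3) and "t" (3): a world point X has camera coordinates R X + t; the wrist camera has in their place "tool_from_camera" (4x4, takes a point from camera to tool coordinates, whose origin is the TCP and whose axes are the flange's). Camera axes: x right, y down, z forward; pixel columns grow to the right and rows downward; lengths in m; the calibration is good to about 2 mm. A picture is of the moment at which its call begins: read the wrist's pose just before it. There is no depth.
- workorder.sign_off(): hands the job in; it is judged then, once.
The state is a dict: "time": time; "qpos": joint angles; "dq": joint speeds; "joint_efforts": joint torques, N m; "eef_pos": TCP position; "tcp_rot": TCP orientation; "contact_force": force on the tool from outside, world axes, zero at the start; "wrist_torque": the same for the moment, N m; "opening": opening from 0.0 (shut) to 1.0 (fully open); "finger_force": force on a finger pad.
Only numpy, scipy, OpenCV 4.12 (cv2) and the standard library are available. Lean on these libraries where they do the work, as an engineer would, in place of code of your own. Each camera call takes 0.05 s, during which the arm holds its last target. There are 200 camera calls.

## Working session

There is one attempt and no reset: what is moved stays moved. The work goes in short steps, Python scripts to look and compute and a shell command to move; the robot and the scene stay as the last step left them, time stands still between calls to the robot, and variables do not carry over. Pictures are saved under pics/ and viewed, at most 14 in all, crops included, and the job is handed in when it is done.

```bash
ls; mkdir -p pics; python3 - <<'E'
from plant import get_state, imaging, workorder, ctrl
import cv2, numpy as np
s=get_state(); print(s['time'],s['eef_pos'],s['tcp_rot'],s['opening'],ctrl.tip_reach)
for n in ("scene","side"):
    c=imaging.read_camera(n); cv2.imwrite(f"pics/{n}0.png",c["image"])
    R=np.array(c["R"]);t=np.array(c["t"]); print(n,c["fx"],c["cx"],c["cy"],"pos",-R.T@t, "fwd",R[2])
c=imaging.read_camera("wrist"); cv2.imwrite("pics/wrist0.png",c["image"]); print(c["fx"],np.round(c["tool_from_camera"],3))
E
```

```text
pics
0.0 [0.15281385 0.65683137 0.24393595] [ 1.14132428e-01  9.93464832e-01 -1.14956591e-03 -3.09510892e-04] 0.9972547584063364 0.014
scene 382.68986554074706 274.25731411053107 214.11571726903804 pos [ 1.31822907 -0.27814089  0.63436107] fwd [-0.78290904  0.28882175 -0.55103125]
side 461.1881110683177 280.71695506608506 198.9116023371324 pos [-0.1739628  -0.65860186  0.61142492] fwd [ 0.63527956  0.59866611 -0.48787167]
341.51699727527034 [[ 0.    -0.964 -0.266  0.066]
 [ 1.     0.     0.     0.   ]
 [-0.    -0.266  0.964 -0.129]
 [ 0.     0.     0.     1.   ]]
```

View pics/scene0.png

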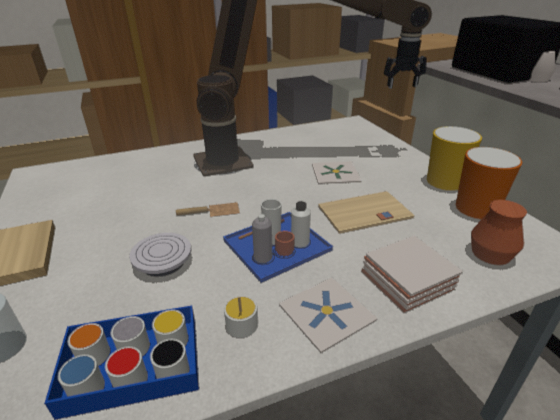

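View pics/side0.png

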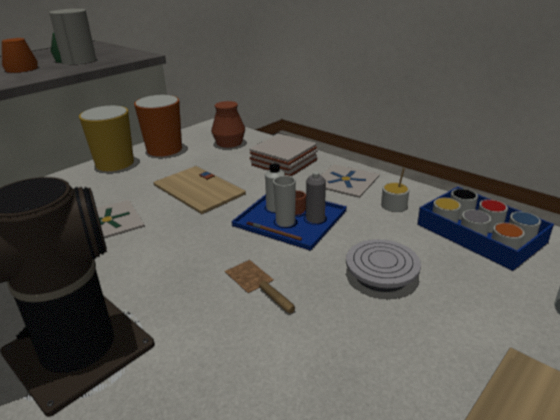

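The scene view shows the tray near (278,245), with the tumbler on the front ring (271,213), the spray can on the right ring (262,240), the bottle on the left ring (300,225) and the pot at (285,244). The board is at (365,211) with its chip at (385,215), and the wheel is at (161,253). The side view agrees: tumbler (285,202), bottle (273,190), can (316,200), pot (298,203), board (199,188), wheel (383,263).

```bash
cat > h.py <<'E'
import numpy as np, cv2
from scipy.spatial.transform import Rotation as Rt
from plant import get_state, imaging, ctrl
def cam(name, save=None):
    s=get_state(); c=imaging.read_camera(name); im=c["image"]
    if save: cv2.imwrite(f"pics/{save}.png",im)
    if name=="wrist":
        T=np.eye(4); T[:3,:3]=Rt.from_quat(s['tcp_rot']).as_matrix(); T[:3,3]=s['eef_pos']
        W=T@np.array(c["tool_from_camera"]); c["R"]=W[:3,:3].T; c["t"]=-W[:3,:3].T@W[:3,3]
    c["R"]=np.array(c["R"]); c["t"]=np.array(c["t"]); return c
def ray(c,p):
    p=np.atleast_2d(np.asarray(p,float)); d=np.c_[(p[:,0]-c["cx"])/c["fx"],(p[:,1]-c["cy"])/c["fy"],np.ones(len(p))]
    return -c["R"].T@c["t"], d@c["R"]
def onz(c,p,z):
    o,d=ray(c,p); return o+d*((z-o[2])/d[:,2])[:,None]
def proj(c,X):
    q=np.atleast_2d(X)@c["R"].T+c["t"]; return np.c_[c["fx"]*q[:,0]/q[:,2]+c["cx"],c["fy"]*q[:,1]/q[:,2]+c["cy"]]
def tri(c1,p1,c2,p2):
    A=[];b=[]
    for c,p in((c1,p1),(c2,p2)):
        o,d=ray(c,p); d=d[0]/np.linalg.norm(d[0]); P=np.eye(3)-np.outer(d,d); A.append(P);b.append(P@o)
    X,*_=np.linalg.lstsq(np.vstack(A),np.hstack(b),rcond=None)
    return X, [np.round(np.linalg.norm(P@X-q)*1e3,1) for P,q in zip(A,b)]
def blobs(mask,minarea=30):
    n,l,st,ce=cv2.connectedComponentsWithStats(mask.astype(np.uint8)); return [(i,st[i],ce[i],l==i) for i in range(1,n) if st[i][4]>=minarea]
def move(target,yaw_turn=0):
    "tool-axes shift in mm to reach world point target"
    s=get_state(); R=Rt.from_quat(s['tcp_rot']).as_matrix(); return np.round(R.T@(np.asarray(target)-s['eef_pos'])*1e3,1)
E
python3 - <<'E'
from h import *
a=cam("scene");b=cam("side")
for n,p,q,z in (("wheel",(161,251),(383,261),.04),("board",(365,211),(199,188),.012),("tumblertop",(271,206),(285,181),.12),("can top",(262,217),(316,178),.13),("bottletop",(301,206),(274,168),.126),("pottop",(285,237),(298,196),.05)):
    print(n,onz(a,p,z).round(3),onz(b,q,z).round(3),*tri(a,p,b,q))
for n,c,roi in (("scene",a,(210,200,130,90)),("side",b,(225,180,130,70))):
    im=cv2.cvtColor(c["image"],cv2.COLOR_BGR2HSV); m=cv2.inRange(im,(105,120,40),(130,255,255)); k=np.zeros_like(m); x,y,w,h=roi; k[y:y+h,x:x+w]=1
    ap=cv2.approxPolyDP(cv2.convexHull(cv2.findNonZero(m*k)),6,True)[:,0]; print(n,ap.tolist(),onz(c,ap,.012).round(3).tolist())
E
```

```text
wheel [[ 0.522 -0.286  0.04 ]] [[ 0.513 -0.291  0.04 ]] [ 0.51788592 -0.2869987   0.03638886] [np.float64(1.5), np.float64(1.5)]
board [[0.521 0.303 0.012]] [[0.505 0.295 0.012]] [0.51350696 0.30790471 0.00533484] [np.float64(1.0), np.float64(1.0)]
tumblertop [[ 0.55  -0.003  0.12 ]] [[ 0.536 -0.005  0.12 ]] [5.42102072e-01 1.43579295e-04 1.15403747e-01] [np.float64(0.5), np.float64(0.5)]
can top [[ 0.602 -0.045  0.13 ]] [[ 0.579 -0.063  0.13 ]] [ 0.59543329 -0.04608222  0.12170188] [np.float64(4.7), np.float64(4.7)]
bottletop [[0.587 0.063 0.126]] [[0.562 0.055 0.126]] [0.57540915 0.06801909 0.11748908] [np.float64(0.5), np.float64(0.5)]
pottop [[0.597 0.016 0.05 ]] [[0.596 0.007 0.05 ]] [0.5991794  0.01265116 0.04935795] [np.float64(3.2), np.float64(3.2)]
scene [[331, 246], [265, 279], [224, 237], [289, 215]] [[0.631, 0.131, 0.012], [0.684, -0.071, 0.012], [0.487, -0.118, 0.012], [0.455, 0.086, 0.012]]
side [[350, 185], [344, 211], [310, 249], [233, 225], [264, 196], [332, 181]] [[0.79, -0.018, 0.012], [0.663, -0.088, 0.012], [0.48, -0.127, 0.012], [0.436, 0.078, 0.012], [0.589, 0.122, 0.012], [0.777, 0.036, 0.012]]
```

```bash
python3 -m jog '[[0,-50,-50,-20,0,0,0],[0,-100,-100,-50,0,0,0],[0,-150,-150,-80,0,0,-0.1],[0,-200,-200,-110,0,0,-0.2],[0,-230,-230,-136,0,0,-0.3],[0,-260,-260,-136,0,0,-0.45],[0,-300,-300,-136,0,0,-0.45],[0,-330,-330,-136,0,0,-0.45],[0,-360,-360,-136,0,0,-0.45],[0,-390,-390,-136,0,0,-0.45],[0,-420,-420,-136,0,0,-0.45],[0,-420,-420,-136,0,0,-0.45]]'
python3 - <<'E'
from h import *
s=get_state(); print(s['eef_pos'],s['tcp_rot'],s['dq'].round(3) if hasattr(s['dq'],'round') else s['dq'])
c=cam("wrist","w1"); print(onz(c,[[280,210]],0),proj(c,[[.515,.305,.012],[.565,.007,.004],[.518,-.287,.04]]).round())
E
```

```text
time: 1.45
eef_pos: [0.4569, 0.1681, 0.3809]
tcp_rot: [-0.11, 0.994, 0.0, 0.001]
contact_force: [0.5, -0.0, -0.3]
opening: 1.001
finger_force: 0.0
[0.45686849 0.16814559 0.38089217] [-1.10367089e-01  9.93890745e-01  8.83411392e-05  5.33224382e-04] [-0.987  0.19  -0.19   0.004 -0.001 -0.976]
[[0.53417447 0.17989752 0.        ]] [[363. 218.]
 [165. 206.]
 [-57. 133.]]
```

View pics/w1.png

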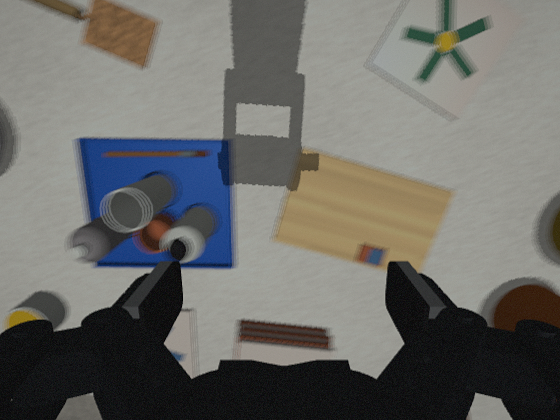

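The wrist view shows the tray (80-235, 138-268), roughly square with the image, with tumbler (130,210), pot (155,233), can (88,245) and bottle (180,245). The board's corners are near (303,148), (455,190), (425,265) and (275,240), and its chip is at (372,255). The arm was still moving, so I'll settle it and measure from two poses at rest.

```bash
python3 -m jog '[[0,0,0,0,0,0,0],[0,0,0,0,0,0,0],[0,0,0,0,0,0,0]]' | head -2
cat > shot.py <<'E'
import sys,pickle
from h import *
c=cam("wrist",sys.argv[1]); pickle.dump(dict(c),open(sys.argv[1]+".pkl","wb")); s=get_state(); print(s['eef_pos'],s['tcp_rot'],abs(np.array(s['dq'])).max())
E
python3 shot.py wa
python3 -m jog '[[0,24,-50,0,0,0,0],[0,24,-100,0,0,0,0],[0,24,-140,0,0,0,0],[0,24,-167,0,0,0,0],[0,24,-167,0,0,0,0],[0,24,-167,0,0,0,0],[0,24,-167,0,0,0,0],[0,24,-167,0,0,0,0]]' | head -2
python3 shot.py wb
python3 -m jog '[[0,0,-50,0,0,0,0],[0,0,-100,0,0,0,0],[0,0,-140,0,0,0,0],[0,0,-170,0,0,0,0],[0,0,-170,0,0,0,0],[0,0,-170,0,0,0,0],[0,0,-170,0,0,0,0],[0,0,-170,0,0,0,0]]' | head -2
python3 shot.py wc
python3 - <<'E'
import cv2,numpy as np
print(0)
a=[cv2.imread(f"pics/w{k}.png") for k in "bc"]
cv2.imwrite("pics/bc.png",np.vstack([x[:300] for x in a]))
E
```

```text
time: 1.8
eef_pos: [0.4557, 0.1711, 0.3804]
[0.45561812 0.17129902 0.38050937] [-1.11575742e-01  9.93755926e-01  1.10902591e-04 -5.30493612e-06] 0.005986420238884114
time: 2.65
eef_pos: [0.4694, 0.0033, 0.3806]
[0.4693725  0.00315072 0.3806    ] [-1.11547329e-01  9.93759115e-01  4.07192114e-05  1.12295951e-04] 0.006668260761539984
time: 3.5
eef_pos: [0.5068, -0.1627, 0.3808]
[ 0.50683987 -0.1628007   0.38084536] [-1.11274994e-01  9.93789604e-01 -1.48246649e-04  2.76552165e-04] 0.004464249992566773
0
```

View pics/bc.png

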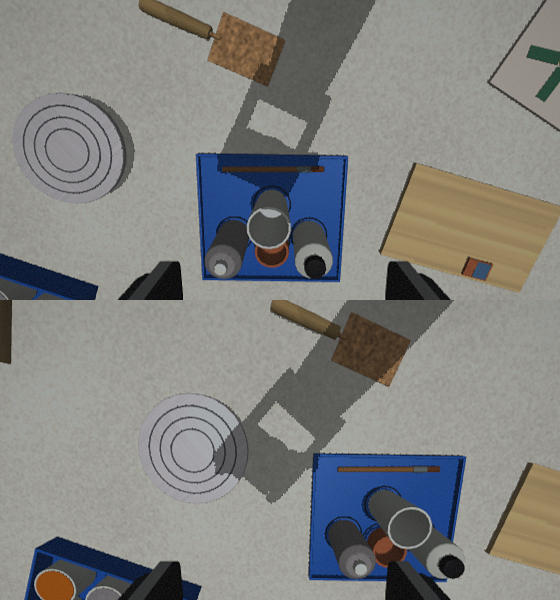

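Upper half (wb): wheel (67,149), tumbler rim (269,228), bottle cap (315,265), can button (220,268), pot (272,253), and tray corners (197,153), (347,157), (339,281), (204,279). Lower half (wc, rows minus 300): wheel (192,149), tumbler rim (410,227), cap (452,266), button (361,269), pot (385,247). Next I'll refine these by masks and triangulate.

```bash
cat > meas.py <<'E'
import pickle
from h import *
C={k:pickle.load(open(f"w{k}.pkl","rb")) for k in "abc"}
def blob(c,p,lo,hi,r,conv=cv2.COLOR_BGR2HSV):
    h=cv2.cvtColor(c["image"],conv); m=cv2.inRange(h,lo,hi); k=np.zeros_like(m); cv2.circle(k,p,r,255,-1); m&=k
    b=max(blobs(m>0,5),key=lambda b:b[1][4]); return b[2],b[1][4],b[3]
def circ(c,p,rmin,rmax,win,p2=20):
    g=cv2.cvtColor(c["image"],cv2.COLOR_BGR2GRAY); x,y=p; x0=max(x-win,0);y0=max(y-win,0); g=cv2.resize(g[y0:y+win,x0:x+win],None,fx=4,fy=4,interpolation=cv2.INTER_CUBIC)
    r=cv2.HoughCircles(cv2.GaussianBlur(g,(0,0),2),cv2.HOUGH_GRADIENT_ALT if False else cv2.HOUGH_GRADIENT,1,500,param1=100,param2=p2,minRadius=rmin*4,maxRadius=rmax*4)
    q=r[0][0]/4; return q[:2]+[x0-.375,y0-.375],q[2]
f=lambda x:np.round(np.asarray(x,float),4).tolist()
E
python3 - <<'E'
from meas import *
seeds={"cap":{"a":(180,248),"b":(315,265),"c":(452,266)},"btn":{"a":(82,250),"b":(220,268),"c":(361,269)},"pot":{"a":(155,235),"b":(272,253),"c":(385,247)}}
rng={"cap":((0,0,0),(180,255,45),14),"btn":((0,0,170),(180,60,255),9),"pot":((0,90,30),(14,255,255),25)}
for n in seeds:
    P={}
    for k,p in seeds[n].items():
        try: P[k],ar,m=blob(C[k],p,*rng[n]); print(n,k,P[k].round(1),ar)
        except Exception as e: print(n,k,e)
    for i,j in ("ab","bc","ac"):
        if i in P and j in P: X,e=tri(C[i],P[i],C[j],P[j]); print("  ",i+j,f(X),e[0])
for n,sd,ra in (("tumb",{"a":(130,210),"b":(269,228),"c":(410,227)},(18,28,40)),("wheel",{"b":(67,149),"c":(192,149)},(48,60,66)),("wheelin",{"b":(67,149),"c":(192,149)},(15,25,40))):
    P={}
    for k,p in sd.items(): P[k],r=circ(C[k],p,*ra); print(n,k,P[k].round(1),r)
    for i,j in ("ab","bc","ac"):
        if i in P and j in P: X,e=tri(C[i],P[i],C[j],P[j]); print("  ",i+j,f(X),e[0])
for n,lo,hi,z,ks in (("tray",(105,120,40),(130,255,255),.016,"abc"),("board",(12,60,90),(28,200,255),.012,"ab")):
    for k in ks:
        m=cv2.inRange(cv2.cvtColor(C[k]["image"],cv2.COLOR_BGR2HSV),lo,hi)
        for b in blobs(m>0,3000):
            hull=cv2.convexHull(cv2.findNonZero(b[3].astype(np.uint8))); ap=cv2.approxPolyDP(hull,7,True)[:,0]
            X=onz(C[k],ap,z); print(n,k,b[1][4],ap.tolist(),f(X[:,:2]),"mean",f(X.mean(0)),"sides",f(np.linalg.norm(np.diff(X,axis=0,append=X[:1]),axis=1)))
E
```

```text
cap a [179.3 249. ] 420
cap b [314.6 266.7] 394
cap c [451.  266.3] 436
   ab [0.5754, 0.0671, 0.1182] 0.1
   bc [0.5753, 0.067, 0.118] 0.2
   ac [0.5753, 0.067, 0.118] 0.2
btn a max() iterable argument is empty
btn b max() iterable argument is empty
btn c [360.8 267.1] 32
pot a [155.5 232.2] 928
pot b [272.2 255. ] 570
pot c [384.6 248.3] 825
   ab [0.5933, 0.0159, 0.0548] 5.3
   bc [0.6042, 0.0161, 0.0301] 5.1
   ac [0.596, 0.011, 0.0371] 0.7
tumb a [127.5 208.8] 20.85
tumb b [268.8 227. ] 19.375
tumb c [407. 229.] 19.625
   ab [0.5372, 0.0004, 0.1194] 0.4
   bc [0.541, 0.0008, 0.1106] 1.2
   ac [0.54, -0.0012, 0.1155] 0.9
wheel b [ 75.5 139.5] 51.875
wheel c [197.5 143.2] 48.65
   bc [0.5056, -0.2866, 0.0238] 2.4
wheelin b [ 70.5 145.8] 24.575
wheelin c [191. 149.] 21.35
   bc [0.5164, -0.2952, 0.0201] 2.1
tray a 10223 [[234, 267], [180, 267], [89, 221], [77, 138], [232, 140]] [[0.6348, 0.132], [0.6535, 0.0492], [0.6086, -0.0958], [0.4881, -0.1215], [0.4422, 0.0931]] mean [0.5654, 0.0114, 0.016] sides [0.0849, 0.1518, 0.1233, 0.2194, 0.1964]
tray b 11125 [[347, 157], [339, 281], [
[... 510 characters left out ...]
-0.5083], [0.6971, -0.476]] mean [0.7511, -0.4604, 0.016] sides [0.2464, 0.1404, 0.0424, 0.1486]
board a 3417 [[160, 21], [146, 67], [83, 40], [93, 0]] [[0.3125, -0.0274], [0.3727, -0.0387], [0.3579, -0.1242], [0.3073, -0.1149]] mean [0.3376, -0.0763, 0.012] sides [0.0612, 0.0868, 0.0514, 0.0876]
board a 13710 [[455, 192], [420, 272], [275, 239], [302, 147]] [[0.4441, 0.4308], [0.5798, 0.4223], [0.5763, 0.185], [0.4301, 0.1926]] mean [0.5076, 0.3077, 0.012] sides [0.136, 0.2373, 0.1464, 0.2386]
board b 13783 [[559, 206], [519, 291], [381, 254], [417, 163]] [[0.4433, 0.4237], [0.59, 0.422], [0.5777, 0.1848], [0.4291, 0.1937]] mean [0.5101, 0.3061, 0.012] sides [0.1467, 0.2375, 0.1489, 0.2305]
```

```bash
python3 - <<'E'
from meas import *
for n,i,p,j,q in (("trayFR","a",(77,138),"c",(314,154)),("trayFL","a",(232,139),"c",(465,157)),("boardFR","a",(302,147),"b",(417,163)),("boardBR","a",(275,239),"b",(381,254))):
    X,e=tri(C[i],p,C[j],q); print(n,f(X),e[0])
P={}
for k,p in {"b":(67,149),"c":(192,149)}.items():
    g=cv2.cvtColor(C[k]["image"],cv2.COLOR_BGR2GRAY); t=cv2.adaptiveThreshold(g,255,cv2.ADAPTIVE_THRESH_MEAN_C,cv2.THRESH_BINARY_INV,9,10)
    print(k,[ (np.round(e[0],1).tolist(),np.round(e[1],1).tolist()) for ct in cv2.findContours(t,cv2.RETR_LIST,cv2.CHAIN_APPROX_NONE)[0] if len(ct)>40 for e in [cv2.fitEllipse(ct)] if np.hypot(*(np.array(e[0])-p))<6])
P={}
for k,p in {"a":(82,250),"b":(220,268),"c":(361,269)}.items():
    g=cv2.cvtColor(C[k]["image"],cv2.COLOR_BGR2GRAY); w=g[p[1]-9:p[1]+10,p[0]-9:p[0]+10]; t=w.max()*.8; m=(w>t); b=max(blobs(m,3),key=lambda b:b[1][4]); P[k]=b[2]+np.array(p)-9; print(k,w.max(),P[k].round(1),b[1][4])
for i,j in ("ab","bc","ac"): X,e=tri(C[i],P[i],C[j],P[j]); print("btn",i+j,f(X),e[0])
X,e=tri(C["b"],(67,149),C["c"],(192,150)); print("wheel",f(X),e[0], f(onz(C["c"],(192,150),.04)),f(onz(C["b"],(67,149),.04)))
E
```

```text
trayFR [0.4877, -0.1222, 0.0147] 0.6
trayFL [0.4422, 0.0925, 0.0122] 0.9
boardFR [0.4294, 0.1924, 0.0153] 0.4
boardBR [0.5774, 0.1851, 0.0108] 0.7
b [([66.7, 149.9], [38.3, 45.5]), ([66.7, 149.7], [40.5, 47.7]), ([66.8, 149.3], [58.6, 69.6]), ([66.9, 149.2], [60.7, 71.6]), ([66.9, 148.7], [78.9, 93.6]), ([67.0, 148.6], [81.1, 95.7])]
c [([192.2, 150.1], [40.1, 43.5]), ([192.1, 149.6], [57.3, 61.0]), ([192.2, 149.1], [77.2, 82.6])]
a 169 [ 77.7 252.4] 130
b 171 [219.6 269. ] 103
c 173 [360.6 269.1] 103
btn ab [0.5988, -0.0466, 0.132] 0.9
btn bc [0.5982, -0.0467, 0.1313] 0.0
btn ac [0.5988, -0.0467, 0.132] 0.8
wheel [0.5161, -0.2889, 0.0388] 0.5 [[0.5164, -0.2885, 0.04]] [[0.5153, -0.2883, 0.04]]
```

```bash
cat > to.py <<'E'
import sys; from h import *
s=get_state()
for a in sys.argv[1:]: print(a,move([float(v) for v in a.split(",")]),"yaw",round(2*np.arctan2(-s['tcp_rot'][0],s['tcp_rot'][1]),4),"grip",round(float(s['finger_force']),1))
E
python3 -m jog '[[0,-20,40,30,0,0,0],[0,-40,80,60,0,0,0],[0,-55,120,100,0,0,0],[0,-68,151,121,0,0,0],[0,-68,151,121,0,0,0],[0,-68,151,121,0,0,0],[0,-68,151,121,0,0,0]]' | head -2
python3 to.py .540,0,.087
```

```text
time: 4.25
eef_pos: [0.5407, -0.0023, 0.2611]
.540,0,.087 [  0.6   2.6 174.1] yaw 0.2215 grip 0.0
```

```bash
python3 -m jog '[[0,0,2,30,0,0,0],[0,0,2,70,0,0,0],[0,0,2,110,0,0,0],[0,0,2,140,0,0,0],[0,0,2,160,0,0,0],[0,0,2,174,0,0,0],[0,0,2,174,0,0,0],[0,0,2,174,0,0,0]]'
python3 to.py .540,0,.087
python3 -m jog '[[1,0,0,0,0,0,0],[1,0,0,0,0,0,0],[1,0,0,0,0,0,0],[1,0,0,0,0,0,0],[1,0,0,0,0,0,0],[1,0,0,0,0,0,0],[1,0,0,0,0,0,0],[1,0,0,0,0,0,0]]' 35
```

```text
time: 5.05
eef_pos: [0.5408, -0.0007, 0.087]
tcp_rot: [-0.11, 0.994, -0.0, 0.001]
contact_force: [-0.1, -0.1, 0.3]
opening: 1.004
finger_force: 0.0
.540,0,.087 [ 0.6  0.8 -0. ] yaw 0.2203 grip 0.0
time: 5.85
eef_pos: [0.5407, 0.0001, 0.087]
tcp_rot: [-0.111, 0.994, -0.0, 0.001]
contact_force: [-0.3, 0.4, 5.3]
opening: 0.603
finger_force: 36.5
```

```bash
python3 -m jog '[[1,0,0,-10,0,0,0],[1,0,0,-40,0,0,0],[1,0,0,-75,0,0,0],[1,0,0,-110,0,0,0],[1,0,0,-140,0,0,0],[1,0,0,-155,0,0,0],[1,-5,20,-160,0,0,0],[1,-10,55,-160,0,0,0],[1,-12,95,-160,0,0,0],[1,-15,135,-160,0,0,0],[1,-15,175,-160,0,0,0],[1,-15,215,-160,0,0,0]]'
python3 -m jog '[[1,-5,40,0,0,0,0],[1,-8,80,0,0,0,0],[1,-8,120,0,0,0,0],[1,-8,150,0,0,0,0],[1,-8,173,0,0,0,0],[1,-8,173,0,0,0,0],[1,-8,173,0,0,0,0],[1,-8,173,0,0,0,0]]'
python3 to.py .479,.384,.097 .479,.384,.0955
```

```text
time: 7.05
eef_pos: [0.5058, 0.2145, 0.2441]
tcp_rot: [-0.11, 0.994, -0.0, -0.001]
contact_force: [-0.8, -0.3, -1.0]
opening: 0.601
finger_force: 36.8
time: 7.85
eef_pos: [0.4769, 0.3828, 0.2447]
tcp_rot: [-0.11, 0.994, -0.001, -0.001]
contact_force: [0.3, 0.2, -0.9]
opening: 0.602
finger_force: 36.9
.479,.384,.097 [ -2.5   0.9 147.7] yaw 0.2205 grip 36.9
.479,.384,.0955 [ -2.5   0.9 149.2] yaw 0.2205 grip 36.9
```

```bash
python3 -m jog '[[1,-2,1,30,0,0,0],[1,-2,1,65,0,0,0],[1,-2,1,100,0,0,0],[1,-2,1,125,0,0,0],[1,-2,1,138,0,0,0],[1,-2,1,144,0,0,0],[1,-2,1,147,0,0,0],[1,-2,1,148.5,0,0,0],[1,-2,1,149,0,0,0],[1,-2,1,149,0,0,0],[1,-2,1,149,0,0,0]]'
```

```text
time: 8.95
eef_pos: [0.479, 0.3855, 0.0973]
tcp_rot: [-0.11, 0.994, 0.0, 0.001]
contact_force: [-0.3, 0.4, -1.0]
opening: 0.599
finger_force: 36.9
```

```bash
python3 -m jog '[[1,0,0,1,0,0,0],[1,0,0,1.5,0,0,0],[1,0,0,1.5,0,0,0],[1,0,0,1.5,0,0,0]]'
```

```text
time: 9.35
eef_pos: [0.4787, 0.3853, 0.0951]
tcp_rot: [-0.11, 0.994, 0.0, 0.0]
contact_force: [-0.6, 0.4, -0.6]
opening: 0.597
finger_force: 36.9
```

```bash
python3 -m jog '[[0.3,0,0,0.5,0,0,0],[0.2,0,0,0.5,0,0,0],[0.1,0,0,0.5,0,0,0],[0,0,0,0.5,0,0,0],[0,0,0,0.5,0,0,0],[0,0,0,-20,0,0,0],[0,0,0,-60,0,0,0],[0,0,0,-100,0,0,0],[0,0,0,-130,0,0,0],[0,0,0,-150,0,0,0],[0,0,0,-150,0,0,0],[0,0,0,-150,0,0,0]]'
python3 to.py .575,.067,.24 .575,.067,.079
python3 - <<'E'
from h import *
cam("scene","s1")
E
```

```text
time: 10.55
eef_pos: [0.4785, 0.3851, 0.2445]
tcp_rot: [-0.11, 0.994, -0.0, -0.0]
contact_force: [-0.7, -0.4, -1.5]
opening: 0.995
finger_force: 0.0
.575,.067,.24 [ -24.4 -331.5    4.6] yaw 0.2212 grip 0.0
.575,.067,.079 [ -24.4 -331.5  165.6] yaw 0.2212 grip 0.0
```

View pics/s1.png

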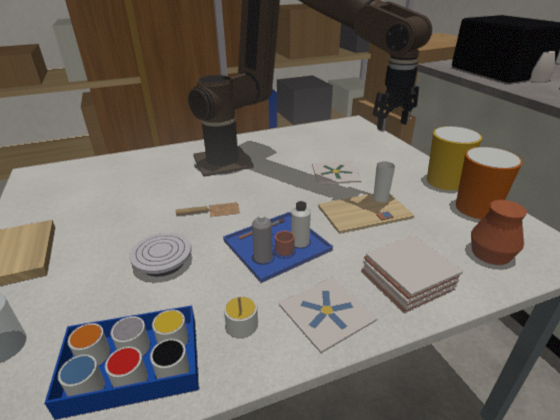

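The tumbler stands upright on the board at (383,182) and the other three are unmoved in the tray. Next is the bottle.

```bash
python3 -m jog '[[0,-4,-40,0,0,0,0],[0,-8,-85,0,0,0,0],[0,-12,-130,0,0,0,0],[0,-16,-175,0,0,0,0],[0,-20,-220,0,0,0,0],[0,-22,-265,0,0,0,0],[0,-24,-305,0,0,0,0],[0,-24,-331,0,0,0,0],[0,-24,-331,0,0,0,0],[0,-24,-331,0,0,0,0],[0,-24,-331,0,0,0,0],[0,-24,-331,0,0,0,0]]' | head -2
python3 to.py .575,.067,.079
```

```text
time: 11.8
eef_pos: [0.5742, 0.0687, 0.2443]
.575,.067,.079 [ -0.6  -2.  165.3] yaw 0.2229 grip 0.0
```

```bash
python3 -m jog '[[0,-1,-1,30,0,0,0],[0,-1,-1,65,0,0,0],[0,-1,-1,100,0,0,0],[0,-1,-1,130,0,0,0],[0,-1,-1,152,0,0,0],[0,-1,-1,165,0,0,0],[0,-1,-1,165,0,0,0],[0,-1,-1,165,0,0,0]]' | head -5
python3 -m jog '[[1,0,0,0,0,0,0],[1,0,0,0,0,0,0],[1,0,0,0,0,0,0],[1,0,0,0,0,0,0],[1,0,0,0,0,0,0],[1,0,0,0,0,0,0],[1,0,0,0,0,0,0],[1,0,0,0,0,0,0]]' 45
python3 to.py .515,.307,.24 .515,.307,.0875
```

```text
time: 12.6
eef_pos: [0.5765, 0.0672, 0.0809]
tcp_rot: [-0.111, 0.994, -0.0, 0.001]
contact_force: [-0.1, 1.1, -0.7]
opening: 0.997
time: 13.4
eef_pos: [0.577, 0.0669, 0.0817]
tcp_rot: [-0.11, 0.994, -0.0, 0.001]
contact_force: [-0.9, 1.7, 5.8]
opening: 0.572
finger_force: 47.2
.515,.307,.24 [   7.4  247.8 -158.4] yaw 0.221 grip 47.2
.515,.307,.0875 [  7.8 247.9  -5.9] yaw 0.221 grip 47.2
```

```bash
python3 -m jog '[[1,0,0,-10,0,0,0],[1,0,0,-40,0,0,0],[1,0,0,-75,0,0,0],[1,0,0,-110,0,0,0],[1,0,0,-140,0,0,0],[1,0,0,-155,0,0,0],[1,0,20,-158,0,0,0],[1,2,55,-158,0,0,0],[1,4,95,-158,0,0,0],[1,6,135,-158,0,0,0],[1,7,175,-158,0,0,0],[1,7,210,-158,0,0,0]]' | head -2
python3 -m jog '[[1,0,25,0,0,0,0],[1,0,38,0,0,0,0],[1,0,38,0,0,0,0],[1,0,38,0,0,0,0],[1,0,38,0,0,0,0]]'
python3 to.py .515,.307,.0902
```

```text
time: 14.6
eef_pos: [0.5213, 0.2714, 0.2362]
time: 15.1
eef_pos: [0.515, 0.3059, 0.2376]
tcp_rot: [-0.11, 0.994, -0.0, -0.0]
contact_force: [-0.2, 0.2, -2.8]
opening: 0.574
finger_force: 47.4
.515,.307,.0902 [ -0.3   1.2 147.4] yaw 0.2197 grip 47.4
```

```bash
python3 -m jog '[[1,0,0,30,0,0,0],[1,0,0,65,0,0,0],[1,0,0,100,0,0,0],[1,0,0,125,0,0,0],[1,0,0,138,0,0,0],[1,0,0,143,0,0,0],[1,0,0,146,0,0,0],[1,0,0,147,0,0,0],[1,0,0,148,0,0,0],[1,0,0,148,0,0,0],[1,0,0,148,0,0,0]]'
```

```text
time: 16.2
eef_pos: [0.515, 0.3074, 0.0908]
tcp_rot: [-0.11, 0.994, 0.0, 0.001]
contact_force: [0.9, -0.3, -1.7]
opening: 0.573
finger_force: 47.4
```

```bash
python3 -m jog '[[1,0,0,0.5,0,0,0],[1,0,0,0.5,0,0,0],[0.35,0,0,0.5,0,0,0],[0.3,0,0,0.5,0,0,0],[0.25,0,0,0.5,0,0,0],[0.22,0,0,0.5,0,0,0],[0.22,0,0,-10,0,0,0],[0.22,0,0,-45,0,0,0],[0.22,0,0,-85,0,0,0],[0.22,0,0,-125,0,0,0],[0.22,0,0,-150,0,0,0],[0.22,0,0,-150,0,0,0]]'
python3 to.py .5985,-.0467,.24 .5985,-.0467,.081
```

```text
time: 17.4
eef_pos: [0.5171, 0.3082, 0.2468]
tcp_rot: [-0.11, 0.994, 0.001, 0.006]
contact_force: [0.1, -0.2, -0.1]
opening: 0.782
finger_force: 0.0
.5985,-.0467,.24 [  -1.4 -364.1    6.2] yaw 0.2213 grip 0.0
.5985,-.0467,.081 [   0.4 -364.4  165.2] yaw 0.2213 grip 0.0
```

```bash
python3 -m jog '[[0,0,-40,0,0,0,0],[0,0,-85,0,0,0,0],[0,0,-130,0,0,0,0],[0,0,-175,0,0,0,0],[0,0,-220,0,0,0,0],[0,0,-265,0,0,0,0],[0,0,-305,0,0,0,0],[0,0,-340,0,0,0,0],[0,0,-364,0,0,0,0],[0,0,-364,0,0,0,0],[0,0,-364,0,0,0,0],[0,0,-364,0,0,0,0]]' | head -2
python3 to.py .5985,-.0467,.081; python3 shot.py wd
```

```text
time: 18.6
eef_pos: [0.594, -0.0469, 0.2393]
.5985,-.0467,.081 [ -4.6  -1.  158.3] yaw 0.2221 grip 0.0
[ 0.59408314 -0.04670054  0.23954407] [-1.11071502e-01  9.93812291e-01  2.96215499e-04 -4.05156495e-04] 0.005784507959669525
```

View pics/wd.png

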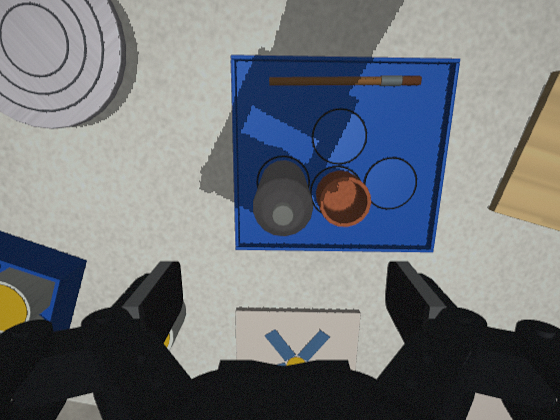

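The front ring (339,136) and left ring (390,183) are empty, the can's button is at (283,215), and the pot's rim at (344,201) is still upright on the back ring. I'll cross-check these against the start measurements.

```bash
python3 - <<'E'
import pickle; from h import *
c=pickle.load(open("wd.pkl","rb"))
for n,p,z in (("btn",(283,215),.132),("pot rim",(344,201),.052),("front ring",(339.5,136),.004),("left ring",(390.5,183),.004),("wheel",(36,40),.04)): print(n,onz(c,p,z).round(4).tolist())
E
python3 -m jog '[[0,-5,-1,30,0,0,0],[0,-5,-1,65,0,0,0],[0,-5,-1,100,0,0,0],[0,-5,-1,130,0,0,0],[0,-5,-1,148,0,0,0],[0,-5,-1,158,0,0,0],[0,-5,-1,158,0,0,0],[0,-5,-1,158,0,0,0]]' | head -5
python3 to.py .5985,-.0467,.081
```

```text
btn [[0.5979, -0.0465, 0.132]]
pot rim [[0.5947, 0.0125, 0.052]]
front ring [[0.538, 0.0005, 0.004]]
left ring [[0.5741, 0.0676, 0.004]]
wheel [[0.5162, -0.2869, 0.04]]
time: 19.45
eef_pos: [0.6003, -0.0475, 0.0831]
tcp_rot: [-0.111, 0.994, -0.0, 0.001]
contact_force: [0.4, -0.4, 0.7]
opening: 1.0
.5985,-.0467,.081 [1.6 1.2 2.1] yaw 0.2219 grip 0.0
```

```bash
python3 -m jog '[[1,1,1,0,0,0,0],[1,1,1,0,0,0,0],[1,1,1,0,0,0,0],[1,1,1,0,0,0,0],[1,1,1,0,0,0,0],[1,1,1,0,0,0,0],[1,1,1,0,0,0,0],[1,1,1,0,0,0,0]]' 45
python3 to.py .471,.234,.24
python3 -m jog '[[1,0,0,-10,0,0,0],[1,0,0,-40,0,0,0],[1,0,0,-75,0,0,0],[1,0,0,-110,0,0,0],[1,0,0,-140,0,0,0],[1,0,0,-155,0,0,0],[1,5,20,-158,0,0,0],[1,15,55,-158,0,0,0],[1,25,95,-158,0,0,0],[1,35,135,-158,0,0,0],[1,45,175,-158,0,0,0],[1,55,210,-158,0,0,0]]' | head -2
python3 to.py .471,.234,.24
```

```text
time: 20.25
eef_pos: [0.5992, -0.0471, 0.0834]
tcp_rot: [-0.11, 0.994, -0.0, 0.001]
contact_force: [-0.6, 1.6, 5.5]
opening: 0.552
finger_force: 46.9
.471,.234,.24 [  63.2  302.3 -156.9] yaw 0.2211 grip 46.9
time: 21.45
eef_pos: [0.4957, 0.1477, 0.2374]
.471,.234,.24 [ 5.1 89.6 -2.5] yaw 0.2217 grip 47.3
```

```bash
python3 -m jog '[[1,3,40,0,0,0,0],[1,6,70,0,0,0,0],[1,6,89,0,0,0,0],[1,6,89,0,0,0,0],[1,6,89,0,0,0,0],[1,6,89,0,0,0,0]]' | head -2
python3 to.py .471,.234,.0919
```

```text
time: 22.05
eef_pos: [0.4728, 0.2306, 0.2388]
.471,.234,.0919 [  0.7   3.8 146.9] yaw 0.2207 grip 47.4
```

```bash
python3 -m jog '[[1,1,2,30,0,0,0],[1,1,2,65,0,0,0],[1,1,2,100,0,0,0],[1,1,2,125,0,0,0],[1,1,2,138,0,0,0],[1,1,2,143,0,0,0],[1,1,2,146,0,0,0],[1,1,2,147,0,0,0],[1,1,2,147,0,0,0],[1,1,2,147,0,0,0],[1,1,2,147,0,0,0]]'
```

```text
time: 23.15
eef_pos: [0.4723, 0.2331, 0.0938]
tcp_rot: [-0.11, 0.994, 0.0, 0.001]
contact_force: [-0.8, 0.6, -2.7]
opening: 0.556
finger_force: 47.4
```

```bash
python3 -m jog '[[1,0,0,1,0,0,0],[1,0,0,1.5,0,0,0],[1,0,0,1.5,0,0,0],[1,0,0,1.5,0,0,0]]'
```

```text
time: 23.55
eef_pos: [0.4719, 0.233, 0.0915]
tcp_rot: [-0.11, 0.994, 0.0, -0.0]
contact_force: [-0.9, -0.4, -1.4]
opening: 0.553
finger_force: 47.5
```

```bash
python3 -m jog '[[1,0,0,0.5,0,0,0],[1,0,0,0.5,0,0,0],[0.35,0,0,0.5,0,0,0],[0.3,0,0,0.5,0,0,0],[0.25,0,0,0.5,0,0,0],[0.22,0,0,0.5,0,0,0],[0.22,0,0,-10,0,0,0],[0.22,0,0,-45,0,0,0],[0.22,0,0,-85,0,0,0],[0.22,0,0,-125,0,0,0],[0.22,0,0,-150,0,0,0],[0.22,0,0,-150,0,0,0]]' | head -2
python3 -m jog '[[0,0,0,0,0,0,0],[0,0,0,0,0,0,0],[0,0,0,0,0,0,0]]' | tail -1
python3 shot.py we; python3 to.py .595,.012,.2
```

```text
time: 24.75
eef_pos: [0.4744, 0.2338, 0.2478]
finger_force: 0.0
[0.4710662  0.23273568 0.2396164 ] [-1.10346947e-01  9.93891679e-01 -2.64109254e-04 -1.67667138e-03] 0.008866011527779154
.595,.012,.2 [ -72.6 -242.5   39.4] yaw 0.2211 grip 0.0
```

View pics/we.png

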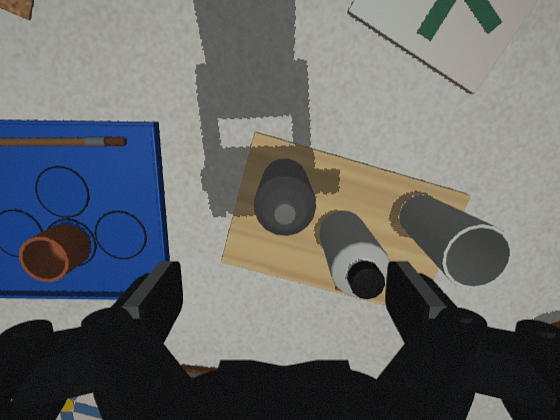

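All three stand upright on the board: can (285,200), bottle cap (366,280), tumbler rim (476,254), with the chip out of the way. The pot is undisturbed at (48,255). Next I'll fetch the pot.

```bash
python3 -m jog '[[0,-10,-40,0,0,0,0],[0,-22,-80,0,0,0,0],[0,-35,-120,0,0,0,0],[0,-48,-160,0,0,0,0],[0,-60,-200,20,0,0,0],[0,-73,-243,40,0,0,0],[0,-73,-243,40,0,0,0],[0,-73,-243,40,0,0,0],[0,-73,-243,40,0,0,0],[0,-73,-243,40,0,0,0]]' | head -2
python3 to.py .595,.012,.027
```

```text
time: 26.1
eef_pos: [0.5963, 0.0132, 0.2023]
.595,.012,.027 [  1.7  -0.9 175.3] yaw 0.223 grip 0.0
```

```bash
python3 -m jog '[[0,1,0,35,0,0,0],[0,1,0,75,0,0,0],[0,1,0,115,0,0,0],[0,1,0,145,0,0,0],[0,1,0,163,0,0,0],[0,1,0,173,0,0,0],[0,1,0,175,0,0,0],[0,1,0,175,0,0,0],[0,1,0,175,0,0,0]]' | head -5
python3 to.py .595,.012,.027
python3 -m jog '[[1,0,0,0,0,0,0],[1,0,0,0,0,0,0],[1,0,0,0,0,0,0],[1,0,0,0,0,0,0],[1,0,0,0,0,0,0],[1,0,0,0,0,0,0],[1,0,0,0,0,0,0],[1,0,0,0,0,0,0]]' 30
python3 to.py .516,-.288,.2
```

```text
time: 27.0
eef_pos: [0.5967, 0.0118, 0.0283]
tcp_rot: [-0.111, 0.994, -0.0, 0.002]
contact_force: [0.7, 0.1, 0.1]
opening: 0.998
.595,.012,.027 [1.6 0.6 1.3] yaw 0.2217 grip 0.0
time: 27.8
eef_pos: [0.5961, 0.0116, 0.0275]
tcp_rot: [-0.11, 0.994, -0.0, 0.001]
contact_force: [-1.2, 1.4, 5.6]
opening: 0.566
finger_force: 31.0
.516,-.288,.2 [ 143.7 -274.8 -172.6] yaw 0.2212 grip 31.0
```

```bash
python3 -m jog '[[1,0,0,-10,0,0,0],[1,0,0,-40,0,0,0],[1,0,0,-75,0,0,0],[1,0,0,-100,0,0,0],[1,10,-20,-110,0,0,0],[1,25,-50,-110,0,0,0],[1,45,-85,-110,0,0,0],[1,65,-120,-110,0,0,0],[1,85,-155,-110,0,0,0],[1,105,-190,-110,0,0,0],[1,120,-220,-110,0,0,0],[1,135,-250,-110,0,0,0]]' | head -2
python3 -m jog '[[1,6,-15,0,0,0,0],[1,9,-25,0,0,0,0],[1,9,-25,0,0,0,0],[1,9,-25,0,0,0,0],[1,9,-25,0,0,0,0]]'
python3 to.py .516,-.288,.0635
```

```text
time: 29.0
eef_pos: [0.5176, -0.2631, 0.1363]
time: 29.5
eef_pos: [0.5156, -0.2868, 0.1363]
tcp_rot: [-0.111, 0.994, 0.0, -0.0]
contact_force: [0.2, -0.7, -1.1]
opening: 0.569
finger_force: 31.3
.516,-.288,.0635 [-0.2 -1.3 72.8] yaw 0.2227 grip 31.3
```

```bash
python3 -m jog '[[1,0,-1,25,0,0,0],[1,0,-1,45,0,0,0],[1,0,-1,60,0,0,0],[1,0,-1,67,0,0,0],[1,0,-1,71,0,0,0],[1,0,-1,73,0,0,0],[1,0,-1,73,0,0,0],[1,0,-1,73,0,0,0],[1,0,-1,73,0,0,0]]'
```

```text
time: 30.4
eef_pos: [0.5159, -0.2895, 0.0642]
tcp_rot: [-0.11, 0.994, -0.0, 0.0]
contact_force: [-0.8, 0.1, -1.2]
opening: 0.575
finger_force: 31.3
```

```bash
python3 -m jog '[[1,0,0,0.5,0,0,0],[1,0,0,1,0,0,0],[1,0,0,1,0,0,0],[1,0,0,1,0,0,0]]'
```

```text
time: 30.8
eef_pos: [0.5159, -0.2894, 0.0635]
tcp_rot: [-0.11, 0.994, -0.0, 0.0]
contact_force: [-1.2, 1.6, 6.0]
opening: 0.571
finger_force: 31.6
```

```bash
python3 -m jog '[[0.35,0,0,0,0,0,0],[0.25,0,0,0,0,0,0],[0.1,0,0,0,0,0,0],[0,0,0,0,0,0,0],[0,0,0,0,0,0,0],[0,0,0,-20,0,0,0],[0,0,0,-60,0,0,0],[0,30,0,-100,0,0,0],[0,60,0,-140,0,0,0],[0,60,0,-175,0,0,0],[0,60,0,-175,0,0,0],[0,60,0,-175,0,0,0]]' | head -5
python3 -m jog '[[0,0,0,0,0,0,0],[0,0,0,0,0,0,0],[0,0,0,0,0,0,0]]' | tail -1
python3 shot.py wf; python3 - <<'E'
from h import *
cam("scene","s2")
E
```

```text
time: 32.0
eef_pos: [0.4572, -0.3027, 0.2387]
tcp_rot: [-0.11, 0.994, -0.001, 0.001]
contact_force: [1.4, -0.4, -1.4]
opening: 0.999
finger_force: 0.0
[ 0.4567564  -0.30185516  0.23603433] [-1.10521775e-01  9.93872863e-01  1.00551187e-03 -8.11917050e-04] 0.006350935428751647
```

View pics/wf.png

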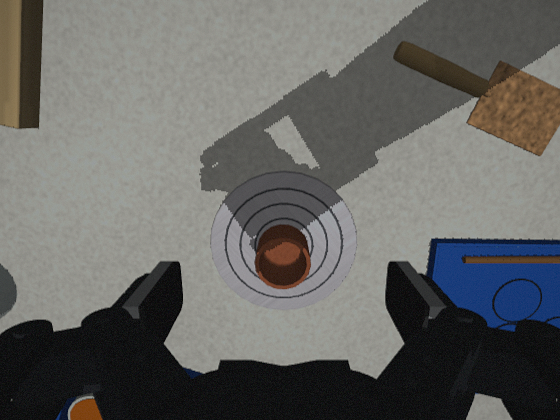

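The pot stands upright on the wheel: rim centre (283,262), wheel outline centre about (284,240). I'll check the centring numerically, and the three items on the board too.

```bash
python3 - <<'E'
import pickle; from h import *
c=pickle.load(open("wf.pkl","rb")); e=pickle.load(open("we.pkl","rb"))
print("pot",onz(c,(283,262),.087).round(4),"wheel",onz(c,(284,240.5),.04).round(4))
for n,p,z in (("can",(285,214),.14),("bottle",(366,280),.134),("tumbler",(476,254),.127)): print(n,onz(e,p,z).round(4))
E
python3 to.py .472,.233,.24
```

```text
pot [[ 0.5145 -0.289   0.087 ]] wheel [[ 0.512  -0.2884  0.04  ]]
can [[0.4713 0.2336 0.14  ]]
bottle [[0.5102 0.3051 0.134 ]]
tumbler [[0.474  0.3832 0.127 ]]
.472,.233,.24 [-132.3  518.6   -2.9] yaw 0.2215 grip 0.0
```

```bash
python3 -m jog '[[0,-11,45,0,0,0,0],[0,-22,90,0,0,0,0],[0,-34,135,0,0,0,0],[0,-46,180,0,0,0,0],[0,-57,225,0,0,0,0],[0,-69,270,0,0,0,0],[0,-80,315,0,0,0,0],[0,-92,360,0,0,0,0],[0,-103,405,0,0,0,0],[0,-115,450,0,0,0,0],[0,-127,495,0,0,0,0],[0,-132,518,0,0,0,0]]' | head -2
python3 -m jog '[[0,0,0,0,0,0,0],[0,0,0,0,0,0,0],[0,0,0,0,0,0,0]]' | head -2
python3 to.py .472,.2335,.0915
```

```text
time: 33.6
eef_pos: [0.4716, 0.2352, 0.2373]
time: 33.9
eef_pos: [0.4721, 0.2311, 0.2372]
.472,.2335,.0915 [ -0.5   2.4 145.7] yaw 0.2203 grip 0.0
```

```bash
python3 -m jog '[[0,0,2,30,0,0,0],[0,0,2,65,0,0,0],[0,0,2,100,0,0,0],[0,0,2,125,0,0,0],[0,0,2,140,0,0,0],[0,0,2,146,0,0,0],[0,0,2,146,0,0,0],[0,0,2,146,0,0,0]]' | head -5
python3 -m jog '[[1,0,0,0,0,0,0],[1,0,0,0,0,0,0],[1,0,0,0,0,0,0],[1,0,0,0,0,0,0],[1,0,0,0,0,0,0],[1,0,0,0,0,0,0],[1,0,0,0,0,0,0],[1,0,0,0,0,0,0]]' 45
python3 to.py .5985,-.047,.24
python3 -m jog '[[1,0,0,-10,0,0,0],[1,0,0,-40,0,0,0],[1,0,0,-75,0,0,0],[1,0,0,-110,0,0,0],[1,0,0,-140,0,0,0],[1,0,0,-150,0,0,0],[1,-5,-20,-150,0,0,0],[1,-15,-55,-150,0,0,0],[1,-25,-95,-150,0,0,0],[1,-35,-135,-150,0,0,0],[1,-45,-175,-150,0,0,0],[1,-52,-210,-150,0,0,0]]' | head -2
python3 to.py .5985,-.047,.24
```

```text
time: 34.7
eef_pos: [0.4729, 0.234, 0.093]
tcp_rot: [-0.11, 0.994, 0.0, 0.001]
contact_force: [0.4, 0.3, -0.3]
opening: 0.999
time: 35.5
eef_pos: [0.4725, 0.2341, 0.0926]
tcp_rot: [-0.11, 0.994, 0.0, 0.001]
contact_force: [-0.1, -1.2, 5.6]
opening: 0.548
finger_force: 46.9
.5985,-.047,.24 [ -61.5 -302.  -147.2] yaw 0.2214 grip 46.9
time: 36.7
eef_pos: [0.568, 0.0388, 0.239]
.5985,-.047,.24 [-10.9 -90.4  -1.1] yaw 0.2206 grip 47.3
```

```bash
python3 -m jog '[[1,-4,-40,0,0,0,0],[1,-8,-70,0,0,0,0],[1,-11,-88,0,0,0,0],[1,-11,-88,0,0,0,0],[1,-11,-88,0,0,0,0],[1,-11,-88,0,0,0,0]]' | head -2
python3 to.py .5985,-.047,.085
```

```text
time: 37.3
eef_pos: [0.5979, -0.0416, 0.2408]
.5985,-.047,.085 [  0.5  -5.6 155.8] yaw 0.2225 grip 47.4
```

```bash
python3 -m jog '[[1,0,-3,30,0,0,0],[1,0,-3,65,0,0,0],[1,0,-3,100,0,0,0],[1,0,-3,130,0,0,0],[1,0,-3,146,0,0,0],[1,0,-3,152,0,0,0],[1,0,-3,155,0,0,0],[1,0,-3,156,0,0,0],[1,0,-3,156,0,0,0],[1,0,-3,156,0,0,0],[1,0,-3,156,0,0,0]]'
```

```text
time: 38.4
eef_pos: [0.5997, -0.0461, 0.0865]
tcp_rot: [-0.11, 0.994, -0.0, 0.001]
contact_force: [0.7, -0.6, -3.1]
opening: 0.552
finger_force: 47.4
```

```bash
python3 -m jog '[[1,1,-1,1,0,0,0],[1,1,-1,1.5,0,0,0],[1,1,-1,1.5,0,0,0],[1,1,-1,1.5,0,0,0]]'
```

```text
time: 38.8
eef_pos: [0.5988, -0.0473, 0.0847]
tcp_rot: [-0.11, 0.994, -0.0, 0.0]
contact_force: [-1.1, -0.7, 1.2]
opening: 0.553
finger_force: 47.7
```

```bash
python3 -m jog '[[0.35,0,0,0,0,0,0],[0.25,0,0,0,0,0,0],[0.15,0,0,0,0,0,0],[0.1,0,0,0,0,0,0],[0.1,0,0,0,0,0,0],[0.1,0,0,-10,0,0,0],[0.1,0,0,-45,0,0,0],[0.1,0,0,-85,0,0,0],[0.1,0,0,-125,0,0,0],[0.1,0,0,-155,0,0,0],[0.1,0,0,-155,0,0,0],[0.1,0,0,-155,0,0,0]]' | head -2
python3 to.py .514,.307,.24
python3 -m jog '[[0.2,0,45,0,0,0,0],[0.2,0,90,0,0,0,0],[0.2,0,135,0,0,0,0],[0.2,0,180,0,0,0,0],[0.2,0,225,0,0,0,0],[0.2,0,270,0,0,0,0],[0.2,0,310,0,0,0,0],[0.2,4,340,0,0,0,0],[0.2,4,364,0,0,0,0],[0.2,4,364,0,0,0,0],[0.2,4,364,0,0,0,0],[0.2,4,364,0,0,0,0]]' | head -5
python3 to.py .514,.307,.09
```

```text
time: 40.0
eef_pos: [0.5987, -0.0471, 0.2404]
.514,.307,.24 [  5.  364.1  -0. ] yaw 0.2212 grip 0.0
time: 41.2
eef_pos: [0.5145, 0.3062, 0.2378]
tcp_rot: [-0.11, 0.994, -0.0, -0.001]
contact_force: [-0.2, 0.8, 0.3]
opening: 0.797
.514,.307,.09 [  0.    1.  147.8] yaw 0.2204 grip 0.0
```

```bash
python3 -m jog '[[0.2,0,1,30,0,0,0],[0.2,0,1,65,0,0,0],[0.2,0,1,95,0,0,0],[0.2,0,1,120,0,0,0],[0.2,0,1,138,0,0,0],[0.2,0,1,147,0,0,0],[0.2,0,1,148,0,0,0],[0.2,0,1,148,0,0,0]]' | head -5
python3 -m jog '[[1,0,0,0,0,0,0],[1,0,0,0,0,0,0],[1,0,0,0,0,0,0],[1,0,0,0,0,0,0],[1,0,0,0,0,0,0],[1,0,0,0,0,0,0],[1,0,0,0,0,0,0],[1,0,0,0,0,0,0]]' 45
python3 -m jog '[[1,0,0,-10,0,0,0],[1,0,0,-40,0,0,0],[1,0,0,-75,0,0,0],[1,0,0,-110,0,0,0],[1,0,0,-140,0,0,0],[1,0,0,-150,0,0,0],[1,0,-20,-150,0,0,0],[1,-2,-55,-150,0,0,0],[1,-4,-95,-150,0,0,0],[1,-6,-135,-150,0,0,0],[1,-6,-175,-150,0,0,0],[1,-6,-210,-150,0,0,0]]' | head -2
python3 to.py .575,.067,.24
```

```text
time: 42.0
eef_pos: [0.5152, 0.3078, 0.0917]
tcp_rot: [-0.11, 0.994, 0.0, 0.0]
contact_force: [0.6, -0.0, 0.3]
opening: 0.803
time: 42.8
eef_pos: [0.5157, 0.3084, 0.0928]
tcp_rot: [-0.11, 0.994, 0.0, 0.002]
contact_force: [-0.2, -2.4, 6.1]
opening: 0.569
finger_force: 47.4
time: 44.0
eef_pos: [0.5653, 0.1029, 0.2386]
.575,.067,.24 [ -1.6 -37.2  -1.4] yaw 0.2209 grip 47.4
```

```bash
python3 -m jog '[[1,-2,-25,0,0,0,0],[1,-2,-36,0,0,0,0],[1,-2,-36,0,0,0,0],[1,-2,-36,0,0,0,0],[1,-2,-36,0,0,0,0]]' | head -2
python3 to.py .575,.067,.085
python3 -m jog '[[1,0,-1,30,0,0,0],[1,0,-1,65,0,0,0],[1,0,-1,100,0,0,0],[1,0,-1,130,0,0,0],[1,0,-1,143,0,0,0],[1,0,-1,148,0,0,0],[1,0,-1,151,0,0,0],[1,0,-1,151,0,0,0],[1,0,-1,151,0,0,0],[1,0,-1,151,0,0,0]]'
python3 to.py .575,.067,.085
```

```text
time: 44.5
eef_pos: [0.5757, 0.0713, 0.2405]
.575,.067,.085 [  1.5  -4.1 155.5] yaw 0.2227 grip 47.4
time: 45.5
eef_pos: [0.5774, 0.0689, 0.0915]
tcp_rot: [-0.11, 0.994, -0.0, 0.001]
contact_force: [-0.5, 0.6, -2.3]
opening: 0.572
finger_force: 47.4
.575,.067,.085 [ 2.7 -1.3  6.5] yaw 0.2212 grip 47.4
```

```bash
python3 -m jog '[[1,2,-1,2,0,0,0],[1,2,-1,4,0,0,0],[1,2,-1,5,0,0,0],[1,2,-1,5.5,0,0,0],[1,2,-1,5.5,0,0,0],[1,2,-1,5.5,0,0,0]]'
```

```text
time: 46.1
eef_pos: [0.5748, 0.0675, 0.0849]
tcp_rot: [-0.11, 0.994, -0.0, -0.0]
contact_force: [-2.8, -0.6, 0.3]
opening: 0.573
finger_force: 47.7
```

```bash
python3 -m jog '[[0.35,0,0,0,0,0,0],[0.25,0,0,0,0,0,0],[0.15,0,0,0,0,0,0],[0.1,0,0,0,0,0,0],[0.1,0,0,0,0,0,0],[0.1,0,0,-10,0,0,0],[0.1,0,0,-45,0,0,0],[0.1,0,0,-85,0,0,0],[0.1,0,0,-125,0,0,0],[0.1,0,0,-155,0,0,0],[0.1,0,0,-155,0,0,0],[0.1,0,0,-155,0,0,0]]' | head -2
python3 to.py .479,.385,.24
python3 -m jog '[[0.1,5,45,0,0,0,0],[0.1,10,90,0,0,0,0],[0.1,15,135,0,0,0,0],[0.1,20,180,0,0,0,0],[0.1,24,225,0,0,0,0],[0.1,24,270,0,0,0,0],[0.1,24,310,0,0,0,0],[0.1,24,331,0,0,0,0],[0.1,24,331,0,0,0,0],[0.1,24,331,0,0,0,0],[0.1,24,331,0,0,0,0],[0.1,24,331,0,0,0,0]]' | head -2
python3 to.py .479,.385,.0955
```

```text
time: 47.3
eef_pos: [0.5751, 0.0675, 0.241]
.479,.385,.24 [ 24.1 330.8   0.7] yaw 0.2212 grip 0.0
time: 48.5
eef_pos: [0.479, 0.3839, 0.2391]
.479,.385,.0955 [ -0.3   1.1 143.6] yaw 0.2194 grip 0.0
```

```bash
python3 -m jog '[[0.1,0,0,30,0,0,0],[0.1,0,0,65,0,0,0],[0.1,0,0,95,0,0,0],[0.1,0,0,120,0,0,0],[0.1,0,0,135,0,0,0],[0.1,0,0,143,0,0,0],[0.1,0,0,144,0,0,0],[0.1,0,0,144,0,0,0]]' | head -5
python3 -m jog '[[1,0,0,0,0,0,0],[1,0,0,0,0,0,0],[1,0,0,0,0,0,0],[1,0,0,0,0,0,0],[1,0,0,0,0,0,0],[1,0,0,0,0,0,0],[1,0,0,0,0,0,0],[1,0,0,0,0,0,0]]' 35
python3 -m jog '[[1,0,0,-10,0,0,0],[1,0,0,-40,0,0,0],[1,0,0,-75,0,0,0],[1,0,0,-110,0,0,0],[1,0,0,-140,0,0,0],[1,0,0,-155,0,0,0],[1,5,-20,-160,0,0,0],[1,10,-55,-160,0,0,0],[1,15,-95,-160,0,0,0],[1,20,-135,-160,0,0,0],[1,24,-175,-160,0,0,0],[1,24,-215,-160,0,0,0]]' | head -2
python3 to.py .540,0,.24
```

```text
time: 49.3
eef_pos: [0.4795, 0.3854, 0.0967]
tcp_rot: [-0.11, 0.994, 0.0, 0.001]
contact_force: [-0.3, -0.0, 0.2]
opening: 0.9
time: 50.1
eef_pos: [0.4797, 0.3859, 0.0972]
tcp_rot: [-0.11, 0.994, 0.001, 0.001]
contact_force: [-0.8, 0.7, 6.3]
opening: 0.604
finger_force: 36.7
time: 51.3
eef_pos: [0.5012, 0.1686, 0.254]
.540,0,.24 [  -0.8 -173.    14. ] yaw 0.2217 grip 36.9
```

```bash
python3 -m jog '[[1,0,-40,0,0,0,0],[1,0,-80,0,0,0,0],[1,0,-120,0,0,0,0],[1,0,-150,0,0,0,0],[1,0,-171,0,0,0,0],[1,0,-171,0,0,0,0],[1,0,-171,0,0,0,0],[1,0,-171,0,0,0,0]]' | head -2
python3 to.py .540,0,.0892
```

```text
time: 52.1
eef_pos: [0.5393, 0.0042, 0.2547]
.540,0,.0892 [  0.   -4.4 165.5] yaw 0.2219 grip 36.9
```

```bash
python3 -m jog '[[1,0,-3,30,0,0,0],[1,0,-3,65,0,0,0],[1,0,-3,100,0,0,0],[1,0,-3,130,0,0,0],[1,0,-3,148,0,0,0],[1,0,-3,156,0,0,0],[1,0,-3,161,0,0,0],[1,0,-3,163,0,0,0],[1,0,-3,163,0,0,0],[1,0,-3,163,0,0,0],[1,0,-3,163,0,0,0]]'
python3 to.py .540,0,.0892
```

```text
time: 53.2
eef_pos: [0.5412, 0.0003, 0.0935]
tcp_rot: [-0.11, 0.994, -0.0, 0.001]
contact_force: [-0.7, -0.2, -1.9]
opening: 0.603
finger_force: 36.9
.540,0,.0892 [ 1.3 -0.   4.3] yaw 0.2212 grip 36.9
```

```bash
python3 -m jog '[[1,1,0,2,0,0,0],[1,1,0,3,0,0,0],[1,1,0,3.5,0,0,0],[1,1,0,3.5,0,0,0],[1,1,0,3.5,0,0,0]]'
```

```text
time: 53.7
eef_pos: [0.5397, 0.0002, 0.0892]
tcp_rot: [-0.11, 0.994, 0.0, 0.0]
contact_force: [-1.0, 1.3, 0.3]
opening: 0.602
finger_force: 37.0
```

```bash
python3 -m jog '[[0.35,0,0,0,0,0,0],[0.25,0,0,0,0,0,0],[0.15,0,0,0,0,0,0],[0.1,0,0,0,0,0,0],[0.1,0,0,0,0,0,0],[0.1,0,0,-10,0,0,0],[0.1,0,0,-45,0,0,0],[0.1,0,0,-85,0,0,0],[0.1,0,0,-125,0,0,0],[0,0,0,-170,0,0,0],[0,20,0,-220,0,0,0],[0,40,0,-270,0,0,0]]' | head -2
python3 -m jog '[[0,20,0,-20,0,0,0],[0,30,0,-20,0,0,0],[0,30,0,-20,0,0,0],[0,30,0,-20,0,0,0],[0,30,0,-20,0,0,0]]' 
python3 shot.py wg
python3 - <<'E'
from h import *
import cv2
cam("scene","s3"); cv2.imwrite("pics/end.png",np.hstack([cv2.imread("pics/wg.png")[:300,100:500],cv2.imread("pics/s3.png")[130:430,100:500][:300]]))
E
```

```text
time: 54.9
eef_pos: [0.5026, -0.0079, 0.3544]
time: 55.4
eef_pos: [0.474, -0.0144, 0.3696]
tcp_rot: [-0.11, 0.994, 0.001, -0.002]
contact_force: [1.5, 0.0, 0.1]
opening: 1.002
finger_force: 0.0
[ 0.47407361 -0.01437647  0.3698314 ] [-1.10436870e-01  9.93881503e-01  6.80245928e-04 -1.67095620e-03] 0.008808180013472357Traceback (most recent call last):
  File "<stdin>", line 3, in <module>
    return _nx.concatenate(arrs, 1, dtype=dtype, casting=casting)
           ~~~~~~~~~~~~~~~^^^^^^^^^^^^^^^^^^^^^^^^^^^^^^^^^^^^^^^
ValueError: all the input array dimensions except for the concatenation axis must match exactly, but along dimension 0, the array at index 0 has size 300 and the array at index 1 has size 290
```

View pics/wg.png

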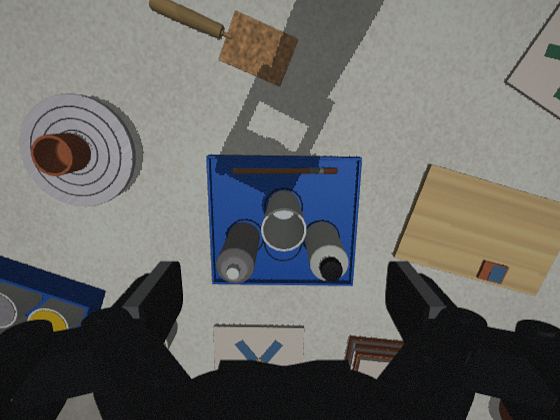

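View pics/s3.png

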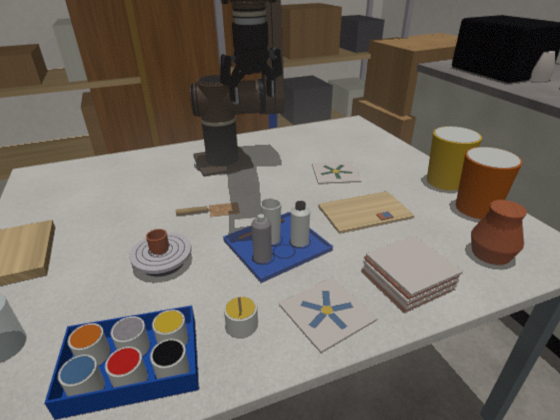

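In the wrist view all three stand upright in the tray: tumbler rim (284,230), cap (331,269), button (233,271). The pot is on the wheel with its rim at (53,154). The scene view agrees: can (262,240), tumbler (271,220), bottle (300,226), pot (157,242). I'll do a last numeric check and hand in if it passes.

```bash
python3 - <<'E'
import pickle; from h import *
from plant import workorder
c=pickle.load(open("wg.pkl","rb")); ok=True
for n,p,z,t in (("can",(233,272),.132,(.5985,-.0467)),("bottle",(331,269),.12,(.5753,.067)),("tumbler",(284,230),.119,(.540,0)),("pot",(53,154.5),.087,(.516,-.2885))):
    X=onz(c,p,z)[0]; e=np.hypot(*(X[:2]-t))*1e3; ok&=e<9; print(n,X.round(4),round(e,1))
print(ok, workorder.sign_off() if ok else "")
E
```

```text
can [ 0.5958 -0.0473  0.132 ] 2.8
bottle [0.5721 0.0669 0.12  ] 3.2
tumbler [0.5364 0.0006 0.119 ] 3.6
pot [ 0.5147 -0.2873  0.087 ] 1.8
the job is handed in; nothing more can be done
True None
```

The job is handed in at about 55 s of the 152 s allowed: the pot measured 2 mm from the wheel's centre, and the bottle, tumbler and spray can are upright on their starting rings, each within 4 mm of where it stood; sign-off returned no verdict.

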